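Bring the yellow-lidded jar to the pick-up mark and swing the magnifier over it

ROBOT

A 6-joint arm with a two-finger parallel gripper is mounted at the origin on the work surface. World frame = base frame: x ahead of the robot, y to its left, z up, the work surface at z = 0. Lengths are in m, angles in rad, forces in N, time in s.
With the tool pointing down it reaches from about 0.375 to 0.825 m from the base axis. Payload 5.5 kg.
Tool frame: the origin (TCP) lies on the centre line of the jaws, within the pads' length; the fingertips stand 17 mm ahead of it and the grasp point (between the pads) lies 2 mm behind it; z points along the fingers, y is the line along which they close (so a half turn about z gives the same grasp; the last joint's range is limited). The gripper opens to 85 mm and grips with 20 to 120 N. Pads are 22 mm wide; open, the fingers measure 114 mm over their backs; the gripper's body (76 mm by 85 mm) begins 54 mm behind the grasp point. The pads swing forward as they close: fully open they stand 13 mm farther back than shut.
Start: joints at [-1.314, 0.314, -0.047, 1.21, 0, 1.571], TCP at [0.152, -0.58, 0.248] pointing down, gripper open.
Joint ranges: [-2.67, 2.67], [-0.69, 1.73], [-1.03, 1.25], [-2.08, 2.16], [-1.42, 1.45], [-3.14, 3.14]. Speed limits (rad/s): [2.39, 2.39, 3.01, 3.14, 3.14, 3.14].

INTERFACE

Orientations are given as a rotation vector (axis times angle).
In Python, from cell import robot gives the robot as it stands.
- The arm moves only by the tool play_rows, never from a script. Its argument "increments" is a list of rows, each a list of 2 entries, a list of its own where there are three numbers: the shift along the tool's x, y, z in cm, then the turn, a rotation vector about the tool's x, y, z in degrees. In form: [[[x, y, z], [rx, ry, rz]], ...]. A call has 1 to 20 rows; each row shifts and turns the commanded pose from where the row before left it, along the tool's axes as they then stand; what a row does not reach is not made up. A row lasts 1/8 s, in which the tool goes at most 62.5 mm and 10.7 degrees, less where a joint would pass 70% of its speed; a pose out of reach is approached as far as the arm can. A call is refused whole if a number of a shift passes 6.25 or a number of a turn 10.7, either way. A call with a gripper value outside its range is refused whole. "gripper" is the opening, from 0 (shut) to 1 (fully open), set as the call begins (left out, the last holds). The fingers move at their own pace and stop on an object; "force" is the grip in N (left out, the last holds). Time passes only in rows, so rows that do not move let the fingers close. It gives the time, the measured TCP pose, the force, the opening and the grip force at its end, in the units of the state.
- robot.get_state(): the state, without advancing time (a new reading comes with each control period).
- robot.grab_frame(name): name is "scene" or "top" or "wrist"; returns a dict with "frame" (400x640x3 uint8, red, green, blue), "K" (3x3 intrinsics, pixels), "T" (4x4, takes a point from camera to world coordinates); the wrist camera has in their place "T_tool_cam" (4x4, takes a point from camera to tool coordinates, whose origin is the TCP and whose axes are the flange's). Camera axes: x right, y down, z forward; pixel columns grow to the right and rows downward; lengths in m; the calibration is good to about 2 mm. The wrist camera is an equidistant fisheye: a pixel r from the principal point sees the ray r / f radians off the axis. A picture is of the moment at which its call begins: read the wrist's pose just before it. There is no depth.
- robot.sign_off(): hands the job in; it is judged then, once.
The state is a dict: "clock": time; "joint_positions": joint angles; "joint_velocities": joint speeds; "effort": joint torques, N m; "tool_pos": TCP position; "eef_rot": TCP orientation; "contact_force": force on the tool from outside, world axes, zero at the start; "ft_torque": the same for the moment, N m; "opening": opening from 0.0 (shut) to 1.0 (fully open); "finger_force": force on a finger pad.
Only numpy, scipy, OpenCV 4.12 (cv2) and the standard library are available. Lean on these libraries where they do the work, as an engineer would, in place of code of your own. Each camera call takes 0.05 s, during which the arm holds its last target. There are 200 camera calls.

TASK

Push on the tray's bare spokes with a finger to turn the parts carousel until the jar with the yellow lid is in line with the orange arrow; then push the magnifier's arm round so that its lens is centred over that jar. Only push: do not touch or lift any of the jars, and leave the other things on the bench where they are.

Things in the scene. Friction and masses are not known exactly. Their poses are not given: they have to be found in the camera images.
- station: Fixed grey foot that carries the turning tray and, on a 36 mm wide flat bar, the magnifier's post; origin on the tray's upright turning axis at bench level. Its +y axis runs along the bar from the tray axis towards the post; an orange arrow on the bar, 170 to 202 mm from the tray axis, marks this direction.
- pick (a point): The pick-up place: the point 62 mm from the tray axis towards the orange arrow, 58 mm above the bench: where the middle of a jar (half-way up) is when its pocket is in line with the arrow.
- carousel: Light grey round tray, 180 mm across, top face 38 mm above the bench; turns without stops either way about the upright axis through its origin (at bench level). About 0.1 N m of friction; stays where it is left. Four pockets, 62 mm from the axis along its own +x, +y, -x and -y, hold four jars; four bare spokes reach out between them.
- spoke (a point): A point on one of the four alike aluminium spokes, 140 mm from the tray axis, 35 mm above the bench. The spokes stand at 45, 135, 225 and 315 degrees from the tray's +x (this is the first): bars 12 mm wide, from the tray's rim to 166 mm from the axis, 26 to 44 mm above the bench, free space beneath (over the grey bar, 10 mm high, less).
- lens (a point): Centre of the round lens (92 mm over its white ring) at the end of the magnifier's arm, 180 mm from the post's axis, 125 mm above the bench.
- pivot (a point): Centre of the magnifier's hinge on top of the post, 242 mm from the tray axis, 125 mm above the bench; hub 30 mm across, top at 139 mm. The arm, a level white bar 12 mm wide from 118 to 132 mm above the bench, runs straight from here to the lens ring, which begins 134 mm from the hinge axis and has the same height.
- magnifier (a joint): Angle (rad) of the magnifier's arm about its vertical hinge: 0 with the lens exactly over the pick-up place (no stop there, it can go on to -0.6); larger values swing it clockwise seen from above, away towards the robot's side; starts at 1.15 to 1.5, stop at 1.7. About 0.15 N m of friction; stays where it is left.
- jar_yellow_mid (a point): Middle (half-way up) of the small clear screw jar with the yellow lid: 37 mm across, 40 mm tall, standing loose in a pocket of the tray (its foot 38 mm, its top 78 mm above the bench; pocket lip 48 mm).
- jar_red_mid (a point): Middle (half-way up) of the small clear screw jar with the red lid: 37 mm across, 40 mm tall, standing loose in a pocket of the tray (its foot 38 mm, its top 78 mm above the bench; pocket lip 48 mm).
- jar_blue_mid (a point): Middle (half-way up) of the small clear screw jar with the blue lid: 37 mm across, 40 mm tall, standing loose in a pocket of the tray (its foot 38 mm, its top 78 mm above the bench; pocket lip 48 mm).
- jar_white_mid (a point): Middle (half-way up) of the small clear screw jar with the white lid: 37 mm across, 40 mm tall, standing loose in a pocket of the tray (its foot 38 mm, its top 78 mm above the bench; pocket lip 48 mm).
- flux_bottle: Loose bystander: green bottle, 48 mm across, 95 mm tall; origin at its underside (or its middle, if lying).
- solder_spool: Loose bystander: metal spool of solder, 56 mm across, 40 mm tall, standing on its flange; origin at its underside (or its middle, if lying).
- screwdriver: Loose bystander: red-handled screwdriver, 160 mm long, lying flat; origin at its underside (or its middle, if lying).
- tweezers: Loose bystander: steel tweezers, 120 mm long, 5 mm thick, lying flat near the magnifier; origin at its underside (or its middle, if lying).
- parts_cup: Loose bystander: white plastic cup, 64 mm across, 55 mm tall; origin at its underside (or its middle, if lying).
- black_tin: Loose bystander: black tin, 50 x 50 x 40 mm; origin at its underside (or its middle, if lying).
Things that resemble listed ones, but are neither listed nor needed, are in the scene too. What is shaped like the part that bears jar_white_mid but green or turquoise is not meant.

How it is judged:
By the outcome, as a careful person would: the job done as asked, in the order asked, and still so for the second after the job is handed in, with the robot touching nothing.
It also fails if it takes over 72 s, if anything falls off the work surface, if the arm or the gripper's body presses on something with over 40 N, if the wrist force passes 120 N, or if a joint passes its speed limit or range.

## Working session

There is one attempt and no reset: what is moved stays moved. The work goes in short steps, Python scripts to look and compute and a tool call to move; the robot and the scene stay as the last step left them, time stands still between calls to the robot, and variables do not carry over. Pictures are saved under pics/ and viewed, at most 10 in all, crops included, and the job is handed in when it is done.

Besides the shell and the picture viewer there is one more tool, called after ">>>" as name([rows], argument=value, ...), one row to a line, values as JSON. play_rows: Moves the arm, as the interface text tells. Its arguments: {"type":"object","properties":{"increments":{"type":"array","items":{"type":"array"}},"gripper":{"type":"number"},"force":{"type":"number"}},"required":["increments"]}

```bash
mkdir -p pics; python3 - <<'E'
from cell import robot
import cv2,json
s=robot.get_state();print(s)
for n in("top","scene"):
    f=robot.grab_frame(n);cv2.imwrite(f"pics/{n}0.png",f["frame"][:,:,::-1]);print(n,f["K"],f["T"])
E
```

```text
{'clock': 0.0, 'joint_positions': array([-1.31400582e+00,  3.14224286e-01, -4.80926176e-02,  1.21016700e+00,
        3.03350333e-06,  1.57079450e+00]), 'joint_velocities': array([ 0.00298451, -0.00037029,  0.00025296, -0.00068125, -0.00041523,
       -0.00049732]), 'effort': array([ 1.24826402e-04, -5.39588785e+01,  3.39746904e+01,  1.93933299e-02,
       -2.62486119e-04,  1.18749674e-05]), 'tool_pos': array([ 0.1522496 , -0.57980072,  0.24742962]), 'eef_rot': array([-3.11407242e+00, -4.02046708e-01,  3.34514092e-04]), 'contact_force': array([-0.81645633,  1.18502958, -0.59615542]), 'ft_torque': array([-0.029297  , -0.01645193,  0.03300948]), 'finger_force': 0.0, 'opening': 0.9996487273161343}
top [[372.73527855   0.         320.5814671 ]
 [  0.         372.73527855 201.37247355]
 [  0.           0.           1.        ]] [[ 0.0139839  -0.98088914  0.1940643   0.28563443]
 [-0.99985888 -0.0155245  -0.00641995  0.01145847]
 [ 0.00931001 -0.19394714 -0.9809678   1.17573276]
 [ 0.          0.          0.          1.        ]]
scene [[516.20614606   0.         310.1733828 ]
 [  0.         516.20614606 197.41650901]
 [  0.           0.           1.        ]] [[ 0.84752449  0.38227662 -0.36819401  0.98458592]
 [ 0.53067232 -0.59799272  0.60065929 -0.78325938]
 [ 0.00944067 -0.70446383 -0.7096771   1.06284688]
 [ 0.          0.          0.          1.        ]]
```

View pics/top0.png

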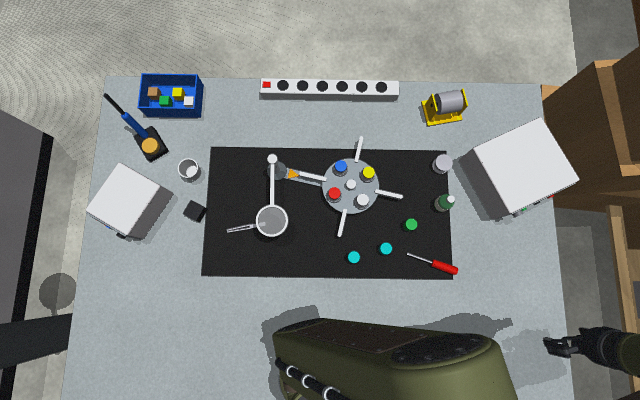

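View pics/scene0.png

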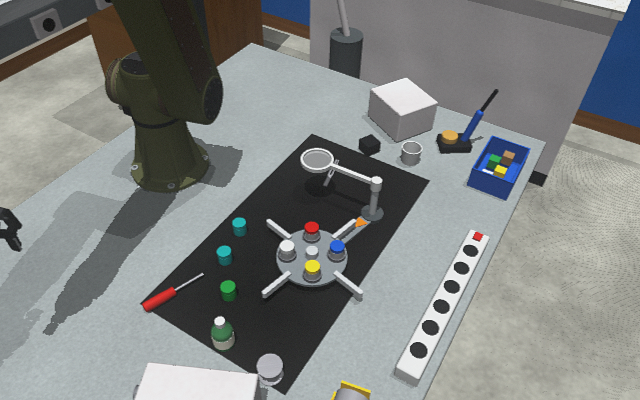

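```bash
python3 - <<'E'
import cv2,numpy as np
a=cv2.imread("pics/top0.png")[130:245,250:410]
cv2.imwrite("pics/c1.png",cv2.resize(a,None,fx=5,fy=5,interpolation=cv2.INTER_CUBIC))
b=cv2.imread("pics/scene0.png")[140:305,255:390]
cv2.imwrite("pics/c2.png",cv2.resize(b,None,fx=3.6,fy=3.6,interpolation=cv2.INTER_CUBIC))
for n,(x0,x1,y0,y1) in {"top":(320,385,155,215),"scene":(270,350,215,290)}.items():
    im=cv2.imread(f"pics/{n}0.png");h=cv2.cvtColor(im,cv2.COLOR_BGR2HSV)
    for c,lo,hi in(("yellow",22,36),("blue",100,130),("red",0,8)):
        m=cv2.inRange(h,(lo,130,80),(hi,255,255));k=np.zeros_like(m);k[y0:y1,x0:x1]=m[y0:y1,x0:x1]
        ys,xs=np.nonzero(k);print(n,c,len(xs),xs.mean(),ys.mean(),xs.min(),xs.max(),ys.min(),ys.max())
E
```

```text
top yellow 110 368.4818181818182 171.86363636363637 363 374 167 177
top blue 114 340.4122807017544 165.46491228070175 335 346 159 171
top red 108 334.06481481481484 192.7314814814815 329 340 187 198
scene yellow 173 311.8959537572254 266.4913294797688 305 319 260 273
scene blue 161 336.72670807453414 246.2173913043478 330 344 240 253
scene red 150 311.2866666666667 226.94666666666666 304 318 221 233
```

View pics/c1.png

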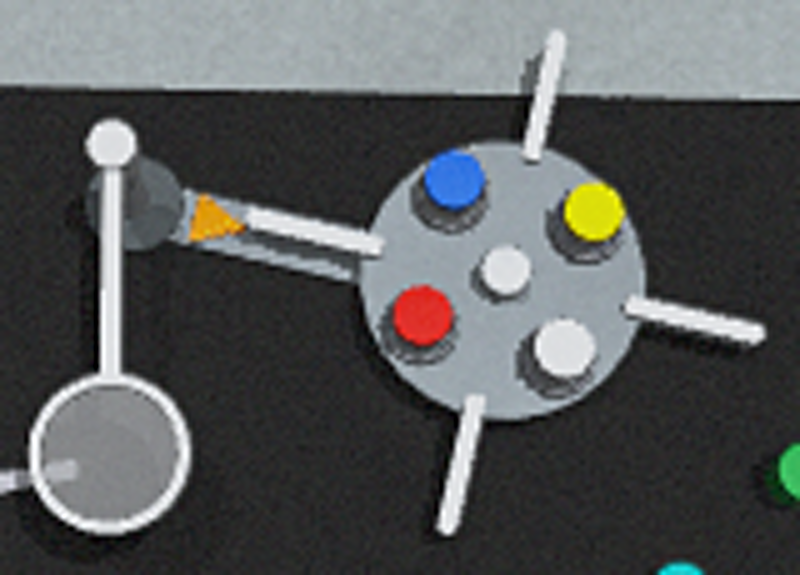

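View pics/c2.png

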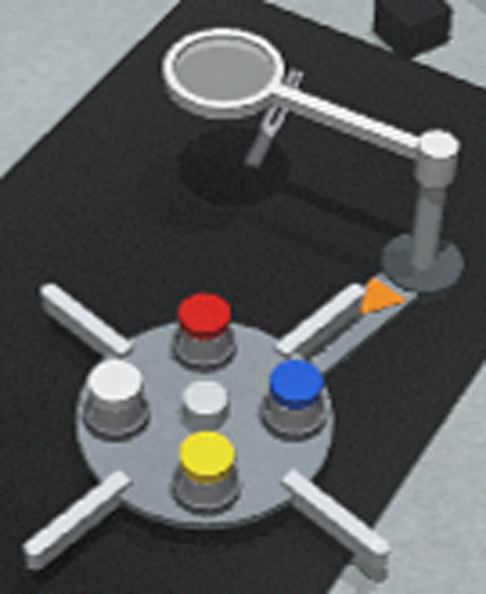

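```bash
cat > h.py <<'E'
import cv2,numpy as np
from scipy.optimize import least_squares
from cell import robot
def proj(f,p):
    T=np.linalg.inv(f["T"]);q=T[:3,:3]@p+T[:3,3];return (f["K"]@q)[:2]/q[2]
def model(p):
    cx,cy,phi,psi,m=p;c=np.array([cx,cy])
    e=lambda a:np.array([np.cos(a),np.sin(a)])
    P=lambda xy,z:np.r_[xy,z]
    d={}
    for i,n in enumerate(("yellow","blue","red","white")):
        d[n]=P(c+.062*e(psi+i*np.pi/2),.077)
        d["s"+n]=P(c+.163*e(psi+np.pi/4+i*np.pi/2),.044)   # spoke tip CCW of that jar
    h=c+.242*e(phi);d["hub"]=P(h,.139);d["lens"]=P(h+.18*e(phi+np.pi-m),.130);d["arrow"]=P(c+.1807*e(phi),.0105)
    return d
HUES={"yellow":(27,36),"blue":(100,130),"red":(0,6),"arrow":(12,22)}
def blobs(f,p,names=("yellow","blue","red","arrow"),r=14):
    h=cv2.cvtColor(np.ascontiguousarray(f["frame"]),cv2.COLOR_RGB2HSV);d=model(p);o={}
    for n in names:
        u,v=proj(f,d[n]);m=cv2.inRange(h,(HUES[n][0],120,70),(HUES[n][1],255,255))
        ys,xs=np.nonzero(m);k=np.hypot(xs-u,ys-v)<r
        if k.sum()>15:o[n]=np.array([xs[k].mean(),ys[k].mean()])
    return o
E
cat > fit0.py <<'E'
from h import *
F={n:robot.grab_frame(n) for n in("top","scene")}
t=lambda x,y:np.array([x/5+250-.4,y/5+130-.4])
s=lambda x,y:np.array([x/3.6+255-.36,y/3.6+140-.36])
O={"top":{"hub":t(111,143),"lens":t(111,453),"syellow":t(557,38),"swhite":t(760,334),"sred":t(448,527),"sblue":t(253,215)},
 "scene":{"hub":s(438,145),"lens":s(223,69),"swhite":s(35,547),"sred":s(50,291),"syellow":s(376,546)}}
p=np.array([.52,-.07,1.36,-.94,1.25])
def res(q,full=False):
    # q: pose + small pixel offsets of each camera
    d=model(q[:5]);r=[];L=[]
    for i,n in enumerate(("top","scene")):
        for k,v in O[n].items():
            e=proj(F[n],d[k])+q[5+2*i:7+2*i]-v;r+=list(e);L.append((n,k,e.round(1)))
    r+=list(np.array(q[5:])*.7)
    return L if full else np.array(r)
q=np.r_[p,0,0,0,0]
q=least_squares(res,q,loss="soft_l1").x
for n in F:O[n].update(blobs(F[n],q[:5],r=12))
q=least_squares(res,q,loss="soft_l1").x
for l in res(q,True):print(*l)
print(q.round(4),np.degrees(q[2:5]),"turn needed",np.degrees(q[2]-q[3]));np.save("q.npy",q)
E
python3 fit0.py
```

```text
top hub [-0.2 -0.1]
top lens [-0.  -0.1]
top syellow [ 0.2 -0.6]
top swhite [-0.1  0. ]
top sred [-0.4  0.3]
top sblue [-0.5  0.3]
top yellow [-0.1 -0. ]
top blue [-0.  -0.2]
top red [ 0.  -0.2]
top arrow [2.9 0.7]
scene hub [ 0.4 -0.5]
scene lens [0.2 0.2]
scene swhite [-1.2  0.7]
scene sred [-0.5 -0.8]
scene syellow [2.  0.8]
scene yellow [ 0.1 -0.1]
scene blue [ 0.1 -1. ]
scene red [ 0.4 -0.6]
scene arrow [-2.1  2.5]
[ 0.5639 -0.0872  1.3549 -1.0035  1.3189  0.3016 -0.1702  0.2437  0.2375] [ 77.63063357 -57.49673412  75.56663496] turn needed 135.12736769044318
```

```bash
sed -i 's/.1807/.191/' h.py; cat > plan.py <<'E'
from h import *
from scipy.spatial.transform import Rotation as R
def rows(pts):  # pts: list of world xyz; increments from the present TCP, cm, tool axes
    s=robot.get_state();M=R.from_rotvec(s["eef_rot"]).as_matrix();p=s["tool_pos"].copy();o=[]
    for w in pts:
        d=np.round(M.T@(w-p)*100,2);p=p+M@d/100;o.append([d.tolist(),[0,0,0]])
    return o
def line(a,b,n):return [a+(b-a)*(i+1)/n for i in range(n)]
E
python3 - <<'E'
from plan import *
import json
q=np.load("q.npy");c=q[:2];s=robot.get_state();p=s["tool_pos"]
th=q[3]-np.pi/4;u=np.array([np.cos(th),np.sin(th)]);t=np.array([-u[1],u[0]])
a=np.r_[c+.14*u-.045*t,.2];b=a.copy();b[2]=.041
print(a,json.dumps(rows(line(p,a,13)+line(a,b,4))))
E
```

```text
[ 0.48962622 -0.21413575  0.2       ] [[[3.22, -2.06, 0.37], [0, 0, 0]], [[3.23, -2.06, 0.37], [0, 0, 0]], [[3.22, -2.07, 0.37], [0, 0, 0]], [[3.23, -2.06, 0.37], [0, 0, 0]], [[3.22, -2.06, 0.37], [0, 0, 0]], [[3.23, -2.06, 0.37], [0, 0, 0]], [[3.22, -2.07, 0.37], [0, 0, 0]], [[3.23, -2.06, 0.37], [0, 0, 0]], [[3.22, -2.06, 0.37], [0, 0, 0]], [[3.22, -2.06, 0.37], [0, 0, 0]], [[3.23, -2.06, 0.37], [0, 0, 0]], [[3.22, -2.07, 0.37], [0, 0, 0]], [[3.23, -2.06, 0.37], [0, 0, 0]], [[-0.0, 0.01, 3.97], [0, 0, 0]], [[-0.0, -0.0, 3.98], [0, 0, 0]], [[-0.0, 0.0, 3.97], [0, 0, 0]], [[-0.0, 0.01, 3.98], [0, 0, 0]]]
```

>>> play_rows([
  [[3.2,-2.1,0.4],[0,0,0]],
  [[3.2,-2.1,0.4],[0,0,0]],
  [[3.2,-2.1,0.4],[0,0,0]],
  [[3.2,-2.1,0.4],[0,0,0]],
  [[3.2,-2.1,0.4],[0,0,0]],
  [[3.2,-2.1,0.4],[0,0,0]],
  [[3.2,-2.1,0.4],[0,0,0]],
  [[3.2,-2.1,0.4],[0,0,0]],
  [[3.2,-2.1,0.4],[0,0,0]],
  [[3.2,-2.1,0.4],[0,0,0]],
  [[3.2,-2.1,0.4],[0,0,0]],
  [[3.2,-2.0,0.4],[0,0,0]],
  [[3.2,-1.9,0.2],[0,0,0]],
  [[0,0,0],[0,0,0]],
  [[0,0,0],[0,0,0]],
], gripper=0)

```text
clock: 2.08
tool_pos: [0.4857, -0.2137, 0.1981]
eef_rot: [3.116, 0.403, -0.001]
contact_force: [-0.1, -0.4, -0.6]
opening: 0.0
finger_force: 0.0
```

Now down, then plan the arc.

>>> play_rows([
  [[0,0,4],[0,0,0]],
  [[0,0,4],[0,0,0]],
  [[0,0,4],[0,0,0]],
  [[0,0,3.7],[0,0,0]],
  [[0,0,0],[0,0,0]],
  [[0,0,0],[0,0,0]],
])

```text
clock: 2.82
tool_pos: [0.4865, -0.2144, 0.0426]
eef_rot: [3.115, 0.401, 0.001]
contact_force: [-0.6, -0.1, -0.2]
opening: -0.006
finger_force: 0.0
```

```bash
python3 - <<'E'
from plan import *
import json
q=np.load("q.npy");c=q[:2];p=robot.get_state()["tool_pos"];print(p)
# finger angle about the tray axis
a0=np.arctan2(*(p[:2]-c)[::-1]);a1=q[3]-np.pi/4+np.radians(135.1-9.3-9)
r0=np.hypot(*(p[:2]-c));print(np.degrees([a0,a1]),r0)
N=27;pts=[]
for i in range(N):
    a=a0+(a1-a0)*(i+1)/N;r=r0+(.142-r0)*min(1,(i+1)/3)
    pts.append(np.r_[c+r*np.array([np.cos(a),np.sin(a)]),.041])
o=np.array([x[0] for x in rows(pts)]).round(1)
print(json.dumps([[x.tolist(),[0,0,0]] for x in o]),o.sum(0),np.sum([x[0] for x in rows(pts)],0))
E
```

```text
[ 0.48652508 -0.21443251  0.04255949]
[-121.28816806   14.30326588] 0.14889738745934672
[[[1.1, 0.7, 0.2], [0, 0, 0]], [[1.1, 0.6, -0.0], [0, 0, 0]], [[1.2, 0.5, 0.0], [0, 0, 0]], [[1.1, 0.6, 0.0], [0, 0, 0]], [[1.1, 0.5, 0.0], [0, 0, 0]], [[1.2, 0.4, 0.0], [0, 0, 0]], [[1.2, 0.3, 0.0], [0, 0, 0]], [[1.2, 0.2, -0.0], [0, 0, 0]], [[1.2, 0.1, -0.0], [0, 0, 0]], [[1.2, -0.0, -0.0], [0, 0, 0]], [[1.2, -0.2, -0.0], [0, 0, 0]], [[1.2, -0.3, 0.0], [0, 0, 0]], [[1.2, -0.4, 0.0], [0, 0, 0]], [[1.2, -0.5, 0.0], [0, 0, 0]], [[1.1, -0.6, 0.0], [0, 0, 0]], [[1.0, -0.7, 0.0], [0, 0, 0]], [[1.0, -0.8, 0.0], [0, 0, 0]], [[0.9, -0.8, 0.0], [0, 0, 0]], [[0.8, -0.9, 0.0], [0, 0, 0]], [[0.8, -1.0, 0.0], [0, 0, 0]], [[0.7, -1.0, 0.0], [0, 0, 0]], [[0.6, -1.1, 0.0], [0, 0, 0]], [[0.5, -1.2, 0.0], [0, 0, 0]], [[0.4, -1.2, 0.0], [0, 0, 0]], [[0.3, -1.2, 0.0], [0, 0, 0]], [[0.2, -1.2, -0.0], [0, 0, 0]], [[0.1, -1.2, -0.0], [0, 0, 0]]] [ 24.8 -10.4   0.2] [ 24.9  -10.27   0.17]
```

>>> play_rows([
  [[1.1,0.7,0.2],[0,0,0]],
  [[1.1,0.6,0],[0,0,0]],
  [[1.2,0.5,0],[0,0,0]],
  [[1.1,0.6,0],[0,0,0]],
  [[1.1,0.5,0],[0,0,0]],
  [[1.2,0.4,0],[0,0,0]],
  [[1.2,0.3,0],[0,0,0]],
  [[1.2,0.2,0],[0,0,0]],
  [[1.2,0.1,0],[0,0,0]],
  [[1.2,0,0],[0,0,0]],
  [[1.2,-0.2,0],[0,0,0]],
  [[1.2,-0.3,0],[0,0,0]],
  [[1.2,-0.4,0],[0,0,0]],
  [[1.2,-0.5,0],[0,0,0]],
])

```text
clock: 4.58
tool_pos: [0.6518, -0.1955, 0.0393]
eef_rot: [3.116, 0.402, -0.0]
contact_force: [-1.4, -0.4, -0.7]
opening: 0.004
finger_force: 0.5
```

>>> play_rows([
  [[1.1,-0.6,0],[0,0,0]],
  [[1.0,-0.7,0],[0,0,0]],
  [[1.0,-0.8,0],[0,0,0]],
  [[0.9,-0.8,0],[0,0,0]],
  [[0.8,-0.9,0],[0,0,0]],
  [[0.8,-1.0,0],[0,0,0]],
  [[0.7,-1.0,0],[0,0,0]],
  [[0.6,-1.1,0],[0,0,0]],
  [[0.5,-1.2,0],[0,0,0]],
  [[0.4,-1.2,0],[0,0,0]],
  [[0.3,-0.9,0],[0,0,0]],
  [[0.2,-0.8,0],[0,0,0]],
  [[0.1,-0.6,0],[0,0,0]],
  [[0,0,0],[0,0,0]],
  [[0,0,0],[0,0,0]],
])

```text
clock: 6.45
tool_pos: [0.703, -0.0626, 0.0394]
eef_rot: [-3.116, -0.402, -0.0]
contact_force: [0.6, -0.3, 0.9]
opening: -0.001
finger_force: 0.0
```

```bash
cat > meas.py <<'E'
# tray angle from the jar lids in both fixed cameras, bias taken from the first fit
from h import *
import sys
q=np.load("q.npy");F={n:robot.grab_frame(n) for n in("top","scene")}
for n in F:cv2.imwrite(f"pics/{n}_{sys.argv[1]}.png",F[n]["frame"][:,:,::-1])
def fit(cams,g):
    for k in range(3):
        p=q[:5].copy();p[3]=g;O=[(n,k,v) for n in cams for k,v in blobs(F[n],p,("yellow","blue","red"),12).items()]
        f=lambda x:np.concatenate([proj(F[n],model(np.r_[q[:3],x[0],q[4]])[k])+(q[5:7] if n=="top" else q[7:9])-v for n,k,v in O])
        r=least_squares(f,[g],loss="soft_l1");g=r.x[0]
    return g,[(n,k) for n,k,_ in O],np.abs(f(r.x)).max()
g0=np.radians(float(sys.argv[2]))+q[2]
for cams in(("top",),("scene",),("top","scene")):
    g,names,m=fit(cams,g0);print(cams,"yellow minus arrow deg",np.degrees(g-q[2]),len(names),m)
E
python3 meas.py a -9; python3 -c "
from h import *
q=np.load('q.npy');p=robot.get_state()['tool_pos'];d=p[:2]-q[:2];print(p,np.hypot(*d),np.degrees(np.arctan2(d[1],d[0])))"
```

```text
[ 0.70296388 -0.06279775  0.03934158] 0.14123234562553857 9.94536735118327Traceback (most recent call last):
  File "meas.py", line 14, in <module>
    g,names,m=fit(cams,g0);print(cams,"yellow minus arrow deg",np.degrees(g-q[2]),len(names),m)
              ~~~^^^^^^^^^
  File "meas.py", line 10, in fit
    r=least_squares(f,[g],loss="soft_l1");g=r.x[0]
    return func(*args, **kwargs)
    vector_fun = VectorFunction(
        fun_wrapped,
    ...<6 lines>...
        workers=workers
    )
    self._update_fun()
    ~~~~~~~~~~~~~~~~^^
    self.f = self.fun_wrapped(xp_copy(self.x))
             ~~~~~~~~~~~~~~~~^^^^^^^^^^^^^^^^^
    return np.atleast_1d(self.fun(x))
                         ~~~~~~~~^^^
    return self.f(x, *self.args, **self.kwargs)
           ~~~~~~^^^^^^^^^^^^^^^^^^^^^^^^^^^^^^
  File "meas.py", line 9, in <lambda>
    f=lambda x:np.concatenate([proj(F[n],model(np.r_[q[:3],x[0],q[4]])[k])+(q[5:7] if n=="top" else q[7:9])-v for n,k,v in O])
               ~~~~~~~~~~~~~~^^^^^^^^^^^^^^^^^^^^^^^^^^^^^^^^^^^^^^^^^^^^^^^^^^^^^^^^^^^^^^^^^^^^^^^^^^^^^^^^^^^^^^^^^^^^^^^^^
ValueError: need at least one array to concatenate
```

View pics/scene_a.png

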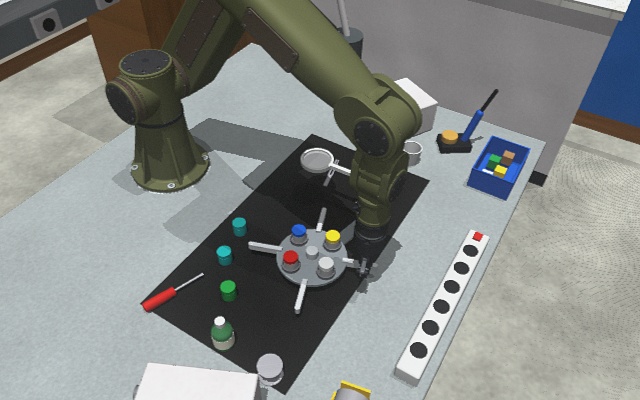

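```bash
sed -i 's/^    g,names,m=fit.*/    pass/; /^for cams in/,$d' meas.py; cat >> meas.py <<'E'
for cams in(("top",),("scene",),("top","scene")):
    try:g,names,m=fit(cams,g0);print(cams,"yellow minus arrow deg",np.degrees(g-q[2]),len(names),m)
    except ValueError:print(cams,"hidden")
E
python3 meas.py b -13
```

```text
('top',) hidden
('scene',) yellow minus arrow deg -11.709471211610959 3 0.5185304047327577
('top', 'scene') yellow minus arrow deg -11.709471211610959 3 0.5185304047327577
```

>>> play_rows([
  [[0.05,-0.3,0],[0,0,0]],
  [[0.05,-0.3,0],[0,0,0]],
  [[0,-0.3,0],[0,0,0]],
  [[0,-0.3,0],[0,0,0]],
  [[0,-0.3,0],[0,0,0]],
  [[0,-0.3,0],[0,0,0]],
  [[-0.05,-0.3,0],[0,0,0]],
  [[-0.05,-0.2,0],[0,0,0]],
  [[0,0,0],[0,0,0]],
  [[0,0,0],[0,0,0]],
])

```text
clock: 7.9
tool_pos: [0.6971, -0.0402, 0.0393]
eef_rot: [-3.115, -0.402, -0.0]
contact_force: [0.0, -1.0, 0.8]
opening: 0.001
finger_force: 0.0
```

```bash
python3 meas.py c -2; python3 -c "
from h import *
q=np.load('q.npy');p=robot.get_state()['tool_pos'];d=p[:2]-q[:2];print(p,np.hypot(*d),np.degrees(np.arctan2(d[1],d[0])))"
```

```text
('top',) hidden
('scene',) yellow minus arrow deg -2.2733218538094855 3 0.7402231508921773
('top', 'scene') yellow minus arrow deg -2.2733218538094855 3 0.7402231508921773
[ 0.69712859 -0.04026065  0.03933375] 0.1412958190902394 19.398377232370375
```

>>> play_rows([
  [[0,-0.2,0],[0,0,0]],
  [[0,-0.2,0],[0,0,0]],
  [[0,-0.1,0],[0,0,0]],
  [[0,0,0],[0,0,0]],
  [[0,1.0,0],[0,0,0]],
  [[0,1.0,0],[0,0,0]],
  [[0,0,-4],[0,0,0]],
  [[0,0,-4],[0,0,0]],
  [[0,0,-4],[0,0,0]],
  [[0,0,-4],[0,0,0]],
  [[0,0,-4],[0,0,0]],
  [[0,0,0],[0,0,0]],
])

```text
clock: 9.5
tool_pos: [0.7032, -0.0558, 0.2438]
eef_rot: [3.114, 0.401, 0.011]
contact_force: [-1.0, -0.6, -1.1]
opening: -0.0
finger_force: 0.0
```

```bash
python3 meas.py d 0; python3 - <<'E'
from plan import *
q=np.load("q.npy");d=model(q[:5]);h=d["hub"][:2];l=d["lens"][:2];u=(l-h)/.18
back=np.array([u[1],-u[0]]) # side away from the tray
if back@(q[:2]-h)>0:back=-back
s=robot.get_state();p=s["tool_pos"]
print("hub",h,"lens",l,"back",back,"tcp",p)
a=np.r_[h+.085*u+.065*back,.24];print(a,np.array([x[0] for x in rows([a])]))
E
```

```text
('top',) hidden
('scene',) yellow minus arrow deg -0.5121396594646336 3 0.8224831420603209
('top', 'scene') yellow minus arrow deg -0.5121396594646336 3 0.8224831420603209
hub [0.61569342 0.14919259] lens [0.4358102  0.14270975] back [-0.03601578  0.99935122] tcp [ 0.7011479  -0.05543684  0.23945572]
[0.52840754 0.21108907 0.24      ] [[ -9.96 -30.16  -0.07]]
```

>>> play_rows([
  [[-1,-3,0],[0,0,0]],
  [[-1,-3,0],[0,0,0]],
  [[-1,-3,0],[0,0,0]],
  [[-1,-3,0],[0,0,0]],
  [[-1,-3,0],[0,0,0]],
  [[-1,-3,0],[0,0,0]],
  [[-1,-3,0],[0,0,0]],
  [[-1,-3,0],[0,0,0]],
  [[-1,-3,0],[0,0,0]],
  [[-1,-3,0],[0,0,0]],
  [[0,0,0],[0,0,0]],
  [[0,0,0],[0,0,0]],
])

```text
clock: 11.1
tool_pos: [0.5366, 0.1784, 0.2399]
eef_rot: [-3.078, -0.476, 0.006]
contact_force: [-0.0, 1.2, 0.1]
opening: 0.002
finger_force: 0.0
```

```bash
python3 meas.py e 0; python3 - <<'E'
import cv2,numpy as np
a=cv2.imread("pics/top_e.png")[130:245,250:410];cv2.imwrite("pics/c3.png",cv2.resize(a,None,fx=5,fy=5,interpolation=cv2.INTER_CUBIC))
E
```

```text
('top',) yellow minus arrow deg -1.6848159876770246 3 0.20203764831282456
('scene',) yellow minus arrow deg -0.4608649039603727 3 0.8508772782907386
('top', 'scene') yellow minus arrow deg -1.0554492649231748 6 1.0025971428397042
```

View pics/c3.png

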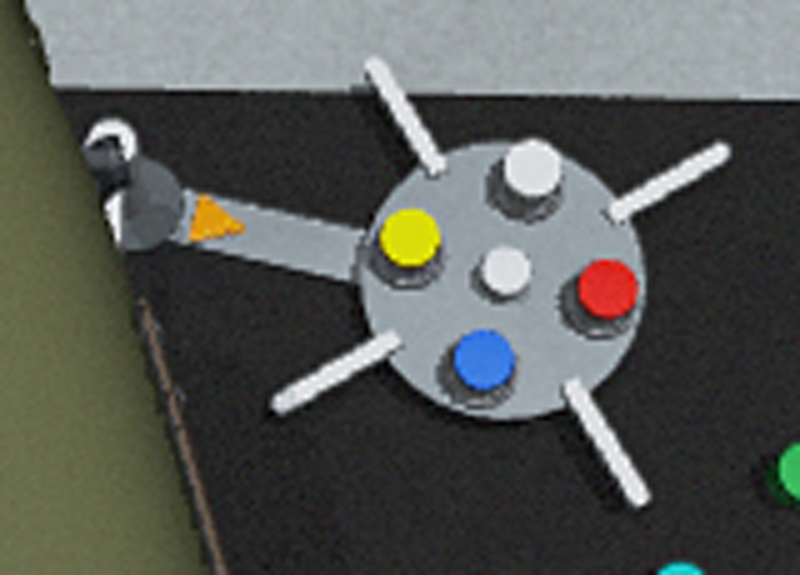

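```bash
cat > fit1.py <<'E'
from h import *
q0=np.load("q.npy");F={n:robot.grab_frame(n) for n in("top","scene")}
t=lambda x,y:np.array([x/5+250-.4,y/5+130-.4])
s=lambda x,y:np.array([x/3.6+255-.36,y/3.6+140-.36])
# yellow at arrow: CCW spokes: syellow=lower-left, sblue=lower-right, sred=upper-right, swhite=upper-left
O={"top":{"hub":t(111,143),"syellow":t(281,404),"sblue":t(639,496),"sred":t(722,153),"swhite":t(376,67)},"scene":{"hub":s(438,145)}}
for n in F:O[n].update(blobs(F[n],np.r_[q0[:3],q0[2]-.02,q0[4]],r=12))
def go(cams):
    def res(q,full=False):
        r=[];L=[]
        d=model([*q[:3],q[3],0]);D=model([*q[:3],q[4],0])
        for i,n in enumerate(cams):
            for k,v in O[n].items():
                e=proj(F[n],(D if k[0]=="s" else d)[k])+q[5+2*i:7+2*i]-v;r+=list(e);L.append((n,k,e.round(1)))
        return L if full else np.r_[r,np.array(q[5:])*.7]
    q=least_squares(res,np.r_[q0[:3],q0[2]-.02,q0[2]-.02,0,0,0,0],loss="soft_l1").x
    print(cams,q[:2].round(4),"phi",np.degrees(q[2]),"jars-phi",np.degrees(q[3]-q[2]),"spokes-phi",np.degrees(q[4]-q[2]))
    for l in res(q,True):print(*l)
go(["top"]);go(["top","scene"]);go(["scene"])
E
python3 fit1.py
```

```text
['top'] [ 0.5645 -0.0883] phi 77.46278698897825 jars-phi -1.6648542597514797 spokes-phi -1.5533741868723205
top hub [ 0.  -0.1]
top syellow [-0.7  0.1]
top sblue [0.5 0.9]
top sred [ 0.4 -0.4]
top swhite [-0.6 -1.1]
top yellow [-0.  0.]
top blue [-0.  0.]
top red [0.3 0.1]
top arrow [-0.   0.2]
['top', 'scene'] [ 0.5649 -0.0888] phi 77.67353834188745 jars-phi -1.4540025430539076 spokes-phi -1.76144156610931
top hub [-0.   0.1]
top syellow [-0.7  0. ]
top sblue [0.5 0.9]
top sred [ 0.4 -0.4]
top swhite [-0.6 -1.2]
top yellow [-0.   0.1]
top blue [ 0.2 -0. ]
top red [ 0.3 -0.1]
top arrow [-0.1  0.3]
scene hub [ 0.1 -0.2]
scene yellow [-0.4  0.3]
scene blue [ 0.1 -0.3]
scene red [ 0.1 -0.4]
scene arrow [0.1 0.8]
['scene'] [ 0.5654 -0.0894] phi 77.91918154480442 jars-phi -1.3058570747485687 spokes-phi 273.2001416885452
scene hub [-0.1 -0.4]
scene yellow [-0.4  0.3]
scene blue [ 0.1 -0.2]
scene red [ 0.3 -0.2]
scene arrow [0.1 0.7]
```

```bash
python3 - <<'E'
from plan import *
s=robot.get_state();print(s["tool_pos"],s["eef_rot"])
a=np.array([.528,.053,.24]);t=np.array([-.856,-.517,0])
print(rows([a]),R.from_rotvec(s["eef_rot"]).as_matrix().T@t)
E
```

```text
[0.53661501 0.1783873  0.2398496 ] [-3.07784861 -0.47568187  0.00675653]
[[[-4.61, 11.69, -0.34], [0, 0, 0]]] [-0.97213881  0.23437388 -0.00632572]
```

>>> play_rows([
  [[-1.1,2.9,0],[0,0,0]],
  [[-1.1,2.9,0],[0,0,0]],
  [[-1.1,2.9,0],[0,0,0]],
  [[-1.2,2.9,0],[0,0,0]],
  [[0,0,0],[0,0,0]],
  [[0,0,0],[0,0,0]],
])

```text
clock: 12.05
tool_pos: [0.5287, 0.0548, 0.2367]
eef_rot: [-3.077, -0.476, 0.007]
contact_force: [-0.4, 0.2, 0.2]
opening: -0.004
finger_force: 0.0
```

Descend and advance to just short of contact (about 1.4 cm).

>>> play_rows([
  [[0,0,4],[0,0,0]],
  [[0,0,4],[0,0,0]],
  [[0,0,4],[0,0,0]],
  [[0,0,4],[0,0,0]],
  [[0,0,3.6],[0,0,0]],
  [[0,0,0],[0,0,0]],
  [[-0.6,0.15,0],[0,0,0]],
  [[-0.6,0.15,0],[0,0,0]],
  [[-0.2,0.05,0],[0,0,0]],
  [[0,0,0],[0,0,0]],
])

```text
clock: 13.3
tool_pos: [0.5148, 0.0521, 0.0414]
eef_rot: [-3.078, -0.476, 0.005]
contact_force: [0.5, -0.2, 0.9]
opening: -0.003
finger_force: 0.0
```

```bash
python3 meas.py f 0;python3 -c "
from h import *
p=robot.get_state()['tool_pos'];print(p);a=np.radians(121.1);d=p[:2]-[.5645,-.0885];print(d@[np.cos(a),np.sin(a)],d@[-np.sin(a),np.cos(a)])"
```

```text
('top',) yellow minus arrow deg -2.663612912460562 3 2.1680291964232197
('scene',) yellow minus arrow deg -0.4639188068591982 3 0.7747297166805538
('top', 'scene') yellow minus arrow deg -1.4162979531525095 6 2.281907255929127
[0.51476391 0.05221059 0.04108951]
0.14617619126957082 -0.030094334538789416
```

>>> play_rows([
  [[-0.2,0.05,0],[0,0,0]],
  [[-0.2,0.05,0],[0,0,0]],
  [[-0.2,0.05,0],[0,0,0]],
  [[0,0,0],[0,0,0]],
])

```text
clock: 13.9
tool_pos: [0.5089, 0.0489, 0.0406]
eef_rot: [-3.078, -0.477, 0.007]
contact_force: [0.1, -1.0, -0.4]
opening: -0.001
finger_force: 0.0
```

```bash
python3 meas.py g 0|grep "('scene"
```

```text
('scene',) yellow minus arrow deg -0.505586270235328 3 0.7971490514762536
```

>>> play_rows([
  [[-0.2,0.05,0],[0,0,0]],
  [[-0.2,0.05,0],[0,0,0]],
  [[0,0,0],[0,0,0]],
  [[0,0,0],[0,0,0]],
])

```text
clock: 14.5
tool_pos: [0.5056, 0.0468, 0.0406]
eef_rot: [-3.078, -0.477, 0.007]
contact_force: [0.7, 1.0, -0.8]
opening: -0.001
finger_force: 0.0
```

```bash
python3 meas.py h 0|grep "('scene"
```

```text
('scene',) yellow minus arrow deg -0.47675697376146386 3 0.7257399823482729
```

>>> play_rows([
  [[-0.15,0.04,0],[0,0,0]],
  [[-0.15,0.04,0],[0,0,0]],
  [[0,0,0],[0,0,0]],
  [[0,0,0],[0,0,0]],
])

```text
clock: 15.1
tool_pos: [0.5029, 0.0451, 0.0406]
eef_rot: [-3.078, -0.477, 0.007]
contact_force: [-0.3, -0.1, -0.1]
opening: 0.001
finger_force: 0.0
```

```bash
python3 meas.py i 0|grep "('scene"
```

```text
('scene',) yellow minus arrow deg 0.8628123250922768 3 0.6701883521200784
```

>>> play_rows([
  [[0.6,-0.15,0],[0,0,0]],
  [[1,-0.25,0],[0,0,0]],
  [[0,0,-4],[0,0,0]],
  [[0,0,-4],[0,0,0]],
  [[0,0,-4],[0,0,0]],
  [[0,0,-4],[0,0,0]],
  [[0,0,-4],[0,0,0]],
  [[1.1,-2.9,0],[0,0,0]],
  [[1.1,-2.9,0],[0,0,0]],
  [[1.1,-2.9,0],[0,0,0]],
  [[1.1,-2.9,0],[0,0,0]],
  [[1.1,-2.9,0],[0,0,0]],
  [[0,0,0],[0,0,0]],
  [[0,0,0],[0,0,0]],
])

```text
clock: 16.95
tool_pos: [0.5313, 0.1913, 0.2444]
eef_rot: [-3.063, -0.504, 0.011]
contact_force: [0.1, -0.1, 0.2]
opening: 0.002
finger_force: 0.0
```

```bash
python3 meas.py j 0; sed -i 's/^O={"top.*/O={"top":{"hub":t(111,143)},"scene":{"hub":s(438,145)}}/' fit1.py; python3 fit1.py | grep phi
```

```text
('top',) yellow minus arrow deg -0.5042074182685005 3 0.1936119297902792
('scene',) yellow minus arrow deg 0.6320247476882164 3 0.701233123828672
('top', 'scene') yellow minus arrow deg 0.08203664854154126 6 0.8390035629816452
['top'] [ 0.5638 -0.0884] phi 77.4812791132877 jars-phi -0.5473011284770494 spokes-phi -686.4824592330135
['top', 'scene'] [ 0.5647 -0.0888] phi 77.724215735605 jars-phi -0.20257635710866742 spokes-phi -2056.762694310936
['scene'] [ 0.5654 -0.0893] phi 77.95627047830335 jars-phi 0.07233593127594432 spokes-phi -1371.9438695438837
```

>>> play_rows([
  [[0,0,4],[0,0,0]],
  [[0,0,4],[0,0,0]],
  [[0,0,3],[0,0,0]],
  [[0,0,1.6],[0,0,0]],
  [[0,0,0],[0,0,0]],
  [[0,0,0],[0,0,0]],
])

```text
clock: 17.9
tool_pos: [0.5313, 0.1946, 0.12]
eef_rot: [-3.06, -0.509, 0.008]
contact_force: [0.2, 0.6, 1.1]
opening: 0.001
finger_force: 0.0
```

```bash
python3 - <<'E'
from plan import *
import json
h=np.array([.6164,.1479]);p=robot.get_state()["tool_pos"];d=p[:2]-h
r0=np.hypot(*d);a0=np.arctan2(d[1],d[0])%(2*np.pi);a1=np.radians(234);print(p,r0,np.degrees(a0))
N=17;pts=[np.r_[h+(r0+(.095-r0)*min(1,(i+1)/4))*np.array([np.cos(a),np.sin(a)]),.118] for i,a in enumerate(np.linspace(a0,a1,N+1)[1:])]
o=rows(pts);e=np.array([x[0] for x in o]);print(json.dumps(e.round(1).tolist()),e.sum(0),e.round(1).sum(0))
E
```

```text
[0.53129816 0.19460439 0.12002839] 0.09707535032409094 151.24176325871576
[[-0.6, 0.6, 0.2], [-0.5, 0.7, -0.0], [-0.4, 0.7, -0.0], [-0.4, 0.7, -0.0], [-0.4, 0.7, -0.0], [-0.3, 0.8, -0.0], [-0.2, 0.8, -0.0], [-0.2, 0.8, -0.0], [-0.1, 0.8, -0.0], [-0.0, 0.8, -0.0], [0.0, 0.8, -0.0], [0.1, 0.8, -0.0], [0.2, 0.8, -0.0], [0.2, 0.8, -0.0], [0.3, 0.7, -0.0], [0.4, 0.7, -0.0], [0.4, 0.7, -0.0]] [-1.23 12.64 -0.31] [-1.5 12.7  0.2]
```

>>> play_rows([
  [[-0.5,0.6,0.1],[0,0,0]],
  [[-0.5,0.7,0],[0,0,0]],
  [[-0.4,0.7,0],[0,0,0]],
  [[-0.4,0.7,0],[0,0,0]],
  [[-0.3,0.7,0],[0,0,0]],
  [[-0.3,0.8,0],[0,0,0]],
  [[-0.2,0.8,0],[0,0,0]],
  [[-0.2,0.8,0],[0,0,0]],
  [[-0.1,0.8,0],[0,0,0]],
  [[0,0.8,0],[0,0,0]],
  [[0,0.8,0],[0,0,0]],
  [[0.1,0.8,0],[0,0,0]],
  [[0.2,0.8,0],[0,0,0]],
  [[0.2,0.8,0],[0,0,0]],
  [[0.3,0.7,0],[0,0,0]],
  [[0.4,0.7,0],[0,0,0]],
  [[0.3,0.5,0],[0,0,0]],
  [[0,0,0],[0,0,0]],
  [[0,0,0],[0,0,0]],
])

```text
clock: 20.27
tool_pos: [0.5576, 0.0715, 0.1127]
eef_rot: [-3.06, -0.509, 0.011]
contact_force: [-0.3, 0.8, 0.4]
opening: -0.002
finger_force: 0.0
```

```bash
python3 - <<'E'
from h import *
p=robot.get_state()["tool_pos"];d=p[:2]-[.6164,.1479];print(p,np.hypot(*d),np.degrees(np.arctan2(d[1],d[0]))%360)
A=[robot.grab_frame(n)["frame"][:,:,::-1] for n in("top","scene")]
cv2.imwrite("pics/top_k.png",A[0]);cv2.imwrite("pics/scene_k.png",A[1])
a=cv2.resize(A[0][130:245,240:400],None,fx=2.5,fy=2.5,interpolation=cv2.INTER_CUBIC);b=cv2.resize(A[1][140:305,255:390],None,fx=2.9,fy=2.9,interpolation=cv2.INTER_CUBIC)
c=np.zeros((480,800,3),np.uint8);c[:a.shape[0],:400]=a;c[:b.shape[0],405:405+b.shape[1]]=b;cv2.imwrite("pics/c4.png",c)
E
```

```text
[0.55756884 0.07153186 0.11265228] 0.09640123563603194 232.39068990584536
```

View pics/c4.png

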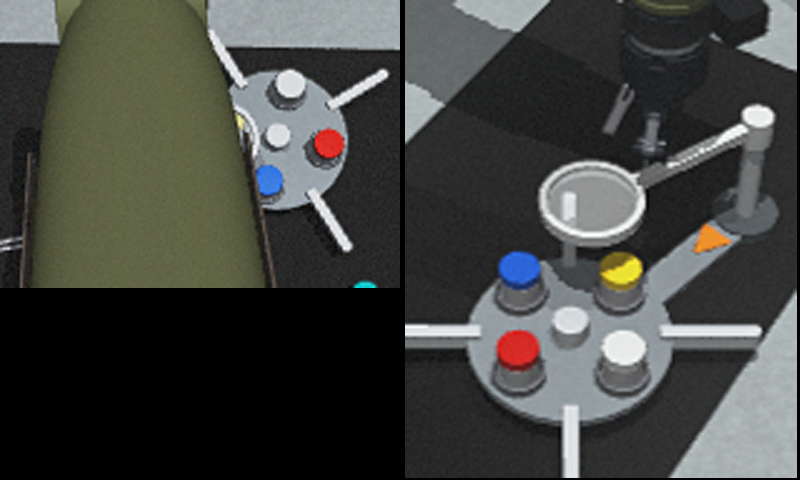

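```bash
cat > lens.py <<'E'
from h import *
from scipy.ndimage import map_coordinates
import sys
def lens(f,off,hub=(.6164,.1479),phi=np.radians(77.65)):
    g=cv2.cvtColor(np.ascontiguousarray(f["frame"]),cv2.COLOR_RGB2GRAY).astype(float)
    a=np.linspace(0,2*np.pi,180,endpoint=False);best=[]
    for m in np.radians(np.arange(-12,80,.25)):
        c=np.array(hub)+.18*np.array([np.cos(phi+np.pi-m),np.sin(phi+np.pi-m)])
        def ring(r):
            uv=np.array([proj(f,np.r_[c+r*np.array([np.cos(t),np.sin(t)]),.132])+off for t in a])
            return map_coordinates(g,[uv[:,1],uv[:,0]],order=1)
        best.append((np.mean(np.minimum(ring(.0435),235))-np.mean(ring(.053))*.5-np.mean(ring(.034))*.5,np.degrees(m)))
    s=np.array(best);i=s[:,0].argmax();k=slice(max(0,i-3),i+4);c=np.polyfit(s[k,1],s[k,0],2)
    return -c[1]/2/c[0],s[i,0]
if __name__=="__main__":
    q=np.load("q.npy")
    for n,o in(("top",q[5:7]),("scene",q[7:9])):
        f=robot.grab_frame(n);print(n,lens(f,o))
        if len(sys.argv)>1:f["frame"]=cv2.imread(f"pics/{n}0.png")[:,:,::-1];print(" start",lens(f,o))
E
python3 lens.py 1
```

```text
top (np.float64(13.810165221397709), np.float64(20.084830406583237))
 start (np.float64(76.26174543112586), np.float64(124.26158146332605))
scene (np.float64(13.073723326457591), np.float64(102.85037062847906))
 start (np.float64(76.21701655826085), np.float64(101.96935486243306))
```

>>> play_rows([
  [[0.13,0.2,0],[0,0,0]],
  [[0.14,0.2,0],[0,0,0]],
  [[0.14,0.19,0],[0,0,0]],
  [[0.15,0.19,0],[0,0,0]],
  [[0.16,0.18,0],[0,0,0]],
  [[0.16,0.18,0],[0,0,0]],
  [[0.17,0.18,0],[0,0,0]],
  [[0.17,0.18,0],[0,0,0]],
  [[0,0,0],[0,0,0]],
  [[0,0,0],[0,0,0]],
])

```text
clock: 21.72
tool_pos: [0.5742, 0.0613, 0.1121]
eef_rot: [-3.06, -0.509, 0.01]
contact_force: [0.5, -1.3, 0.6]
opening: -0.0
finger_force: 0.0
```

```bash
python3 lens.py; python3 -c "
from h import *
p=robot.get_state()['tool_pos'];d=p[:2]-[.6164,.1479];print(p,np.hypot(*d),np.degrees(np.arctan2(d[1],d[0]))%360)"
```

```text
top (np.float64(3.3236118017017744), np.float64(18.817232276692643))
scene (np.float64(2.923967053624826), np.float64(99.18878016632193))
[0.57408916 0.0613529  0.11216756] 0.09633590647631157 243.94708045264835
```

>>> play_rows([
  [[0.14,0.13,0],[0,0,0]],
  [[0.13,0.13,0],[0,0,0]],
  [[0,0,0],[0,0,0]],
  [[0,0,0],[0,0,0]],
])

```text
clock: 22.32
tool_pos: [0.5775, 0.0599, 0.112]
eef_rot: [-3.06, -0.51, 0.01]
contact_force: [-0.2, -0.2, -0.0]
opening: 0.0
finger_force: 0.3
```

```bash
python3 lens.py
```

```text
top (np.float64(1.4887141986643035), np.float64(19.890819849971763))
scene (np.float64(1.1437481378949785), np.float64(93.91948570387707))
```

>>> play_rows([
  [[0.11,0.1,0],[0,0,0]],
  [[0,0,0],[0,0,0]],
  [[-0.5,-0.5,0],[0,0,0]],
  [[-1.2,-1.2,0],[0,0,0]],
  [[0,0,-4],[0,0,0]],
  [[0,0,-4],[0,0,0]],
  [[0,0,-4],[0,0,0]],
  [[1,-4,0],[0,0,0]],
  [[1,-4,0],[0,0,0]],
  [[1,-4,0],[0,0,0]],
  [[1,-4,0],[0,0,0]],
  [[1,-4,0],[0,0,0]],
  [[1,-4,0],[0,0,0]],
  [[1,-4,0],[0,0,0]],
  [[0,0,0],[0,0,0]],
  [[0,0,0],[0,0,0]],
])

```text
clock: 24.42
tool_pos: [0.553, 0.2921, 0.2467]
eef_rot: [-2.975, -0.664, 0.034]
contact_force: [1.0, 0.1, 0.2]
opening: -0.001
finger_force: 0.0
```

```bash
python3 lens.py; python3 meas.py l 0; python3 - <<'E'
from h import *
A=[cv2.imread(f"pics/{n}_l.png") for n in("top","scene")]
a=cv2.resize(A[0][130:245,250:410],None,fx=2.5,fy=2.5,interpolation=cv2.INTER_CUBIC);b=cv2.resize(A[1][140:305,255:390],None,fx=2.9,fy=2.9,interpolation=cv2.INTER_CUBIC)
c=np.zeros((480,800,3),np.uint8);c[:a.shape[0],:400]=a;c[:b.shape[0],405:405+b.shape[1]]=b;cv2.imwrite("pics/c5.png",c)
E
```

```text
top (np.float64(0.11213959762826686), np.float64(86.53098246828061))
scene (np.float64(0.3790968162218668), np.float64(100.53067359961547))
('top',) yellow minus arrow deg -0.6221108348266716 2 0.15599933606512195
('scene',) yellow minus arrow deg 1.2280568281688427 2 0.6461479307355376
('top', 'scene') yellow minus arrow deg 0.3148020609557748 4 0.6905583968185454
```

View pics/c5.png

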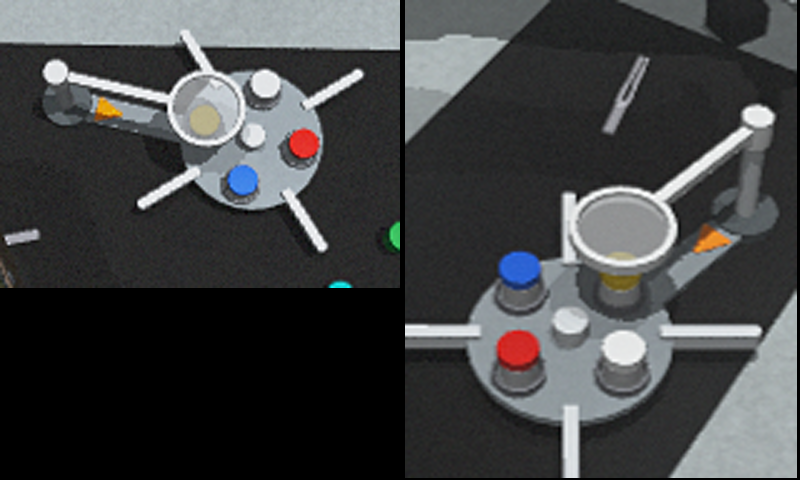

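```bash
python3 -c "
from cell import robot
print(robot.sign_off())"
```

```text
the job is handed in; nothing more can be done
None
```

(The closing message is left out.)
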